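# Level the coffee-mill shelf

### The arm

A 6-joint arm with a two-finger parallel gripper is mounted at the origin on a cart in front of the work surface, level with it; the furniture and walls round the work are solid. World frame = base frame: x ahead of the robot, y to its left, z up, the work surface at z = 0. Lengths are in m, angles in rad, forces in N, time in s.
With the tool pointing down it reaches from about 0.35 to 0.85 m from the base axis. Payload 8.1 kg.
Tool frame: the origin (TCP) lies at the very end of the fingers, on their centre line; the grasp point (between the pads) lies 19 mm behind it; z points along the fingers, y is the line along which they close (so a half turn about z gives the same grasp; the last joint's range is limited). The gripper opens to 93 mm and grips with 3 to 60 N. Pads are 15 mm wide; open, the fingers measure 128 mm over their backs; the gripper's body (75 mm by 188 mm) begins 65 mm behind the grasp point.
Start: joints at [1.213, 0.13, 1.488, -0, 1.523, -0.085], TCP at [0.162, 0.578, 0.219] pointing down, gripper open.
Joint ranges: [-2.96, 2.96], [-0.89, 2.26], [0.02, 2.5], [-1.34, 4.48], [0, 2.73], [-2.66, 2.66]. Speed limits (rad/s): [2.39, 2.39, 2.79, 3.14, 3.14, 3.14].

### API

Orientations are given as a rotation vector (axis times angle).
In Python, from plant import monitor, eyes, ticket gives the robot as it stands.
- The arm moves only by the tool arm_command, never from a script. Its argument "deltas" is a list that holds one entry, the list of rows, each a list of 6 numbers: the shift along the world's x, y, z in cm, then the turn, a rotation vector about the world's x, y, z in degrees. In form: [[[tx, ty, tz, rx, ry, rz], ...]]. A call has 1 to 12 rows; each row shifts and turns the commanded pose from where the row before left it; what a row does not reach is not made up. A row lasts 1/12 s, in which the tool goes at most 41.7 mm and 7.16 degrees, less where a joint would pass 70% of its speed; a pose out of reach is approached as far as the arm can. A call is refused whole if a number of a shift passes 4.17 or a number of a turn 7.16, either way. A call with a gripper value outside its range is refused whole. "gripper" is the opening, from -1 (shut) to 1 (fully open), set as the call begins (left out, the last holds). The fingers move at their own pace and stop on an object; "squeeze" is the grip in N (left out, the last holds). Time passes only in rows, so rows that do not move let the fingers close. It gives the time, the measured TCP pose, the force, the opening and the grip force at its end, in the units of the state.
- monitor.read_state(): the state, without advancing time (a new reading comes with each control period).
- eyes.read_camera(name): name is "scene" or "top" or "wrist"; returns the picture (400x640x3 uint8, blue, green, red); there is no depth.
- eyes.camera_model(name): a dict with "fx", "fy", "cx", "cy" (pixels), "k1" (the pictures are not rectified: a ray, as slopes to the right and down, at radius r is drawn at 1 + k1 r^2 times it, then the intrinsics apply), "rvec" (rotation vector, rad) and "tvec" (3), from world to camera coordinates, as OpenCV has them. Camera axes: x right, y down, z forward; pixel columns grow to the right and rows downward; lengths in m; the calibration is good to about 2 mm. A picture is of the moment at which its call begins: read the wrist's pose just before it. camera_model takes no time and is no camera call; for the wrist camera it gives the pose at the moment of the call.
- ticket.close_job(): hands the job in; it is judged then, once.
The state is a dict: "t": time; "q": joint angles; "dq": joint speeds; "joint_torque": joint torques, N m; "tool_pos": TCP position; "orientation": TCP orientation; "force": force on the tool from outside, world axes, zero at the start; "wrist_torque": the same for the moment, N m; "opening": finger opening in m; "gripper_force": force on a finger pad.
Only numpy, scipy, OpenCV 4.12 (cv2) and the standard library are available. Lean on these libraries where they do the work, as an engineer would, in place of code of your own. Each camera call takes 0.05 s, during which the arm holds its last target. There are 200 camera calls.

### The job

The small sprung wooden shelf on the worktop is out of level: its levelling foot is screwed too low. Lay the spirit level flat and lengthways on the wooden board and let go of it, then turn the round fluted knob beside the board until the bubble stays between the two black lines while the level is pressed down firmly enough to bring the board to rest on its foot. Finish while still pressing the level down on the board, with the bubble centred, and leave the other things on the worktop where they are.

Things in the scene. Friction and masses are not known exactly. Their poses are not given: they have to be found in the camera images.
- level: spirit level, loose: an aluminium bar 180 x 36 x 30 mm (x, y, z) with black ends, 0.25 kg. Origin: centre of its underside; x along its length, z up. The vial (grey, 76 mm long, white bubble, two black lines 24 mm apart) is in the middle of its top face; the 50 mm at each end of the top are plain metal, good to press on. It may lie on the board either way round.
- bubble (a joint): place of the bubble (18 mm long) along the level's own x, m; 0 = centred between the two lines, limits -0.022 and 0.022. The bubble goes to the raised end: about 0.67 m per rad of slope (level's +x end high: positive). It needs about 1.5 s to settle.
- stand: steel base of the shelf, fixed to the worktop, 110 x 380 mm, yawed a little. Origin: on the worktop under the shelf; its y runs along the shelf from the knob end (-y) to the hinge end (+y).
- board: wooden board, 120 wide (x), 268 long, 14 mm thick. Origin: mid thickness on its hinge axis, 60 to 70 mm above the worktop (differs, not adjustable); it runs from y = -2 to -270 mm in its frame. A spring lifts its free (-y) end (slope 0.05 rad) until pressed: about 5 N on the free half brings it down on its foot, 8 to 15 N holds it there.
- board_top (a point): middle of the board's top face, 150 mm from the hinge axis; axes as the board's (y along it towards the hinge, z up).
- foot: steel foot under the free end of the board, 260 mm from the hinge axis; it rises and sinks as the knob is turned. Origin: the tip on which the board comes to rest.
- knob (a joint): turn of the knob, rad: grows clockwise seen from above, and each rad raises the foot by 5 mm, which tips the pressed board's foot end up by 0.0192 rad. The knob stays where it is left; friction 0.15 N m. The turn needed from the start is between 0.3 and 1.5 rad clockwise; range -0.6 to 2.4.
- knob_grip (a point): on the knob's vertical axis, 12 mm below its top, the height to grip: black fluted round knob, 40 mm across, 34 mm tall, its top 140 mm above the worktop, on a fixed steel column 60 mm beyond the tip of the foot, clear of the board.
- espresso_cup: white espresso cup, 64 x 87 x 50 mm, bystander. Origin: centre of its underside.
- timer: round kitchen timer, red base and white dial, 63 mm across, 49 mm tall, bystander. Origin: centre of its underside.
- salt: glass salt shaker, 44 mm across, 90 mm tall, bystander behind the shelf. Origin: centre of its underside.
- pepper: wooden pepper mill, 58 mm across, 150 mm tall, bystander behind the shelf. Origin: centre of its underside.
- tea: white tea tin, 73 x 70 x 109 mm, bystander at the right front. Origin: centre of its underside.
- spoon: metal teaspoon, 139 x 30 x 10 mm, bystander at the left front. Origin: centre of its underside.
- matches: red matchbox, 37 x 56 x 17 mm, bystander at the left front. Origin: centre of its underside.

How it is judged:
By the outcome, as a careful person would: the job done as asked, in the order asked, and still so for the second after the job is handed in, while the arm keeps its last pose, push and grip.
It also fails if it takes over 64 s, if anything falls off the work surface, if the arm or the gripper's body presses on something with over 40 N, if the wrist force passes 120 N, or if a joint passes its speed limit or range.

## Working session

There is one attempt and no reset: what is moved stays moved. The work goes in short steps, Python scripts to look and compute and a tool call to move; the robot and the scene stay as the last step left them, time stands still between calls to the robot, and variables do not carry over. Pictures are saved under pics/ and viewed, at most 10 in all, crops included, and the job is handed in when it is done.

Besides the shell and the picture viewer there is one more tool, called after ">>>" by a JSON object that holds its "method" and its "body". arm_command: Moves the arm, as the interface text tells. Its arguments: {"type":"object","properties":{"deltas":{"type":"array"},"gripper":{"type":"number"},"squeeze":{"type":"number"}},"required":["deltas"]}

```bash
mkdir -p pics; ls; cat > h.py <<'E'
import numpy as np,cv2
from plant import monitor,eyes,ticket
def cam(n):
    m=eyes.camera_model(n);R=cv2.Rodrigues(np.array(m["rvec"],float))[0];t=np.array(m["tvec"],float).ravel();return m,R,t
def ray(C,u,v):
    m,R,t=C;x=(u-m["cx"])/m["fx"];y=(v-m["cy"])/m["fy"];rd=np.hypot(x,y);r=rd
    for _ in range(30): r=rd/(1+m["k1"]*r*r)
    s=r/rd if rd>0 else 1
    return -R.T@t,R.T@np.array([x*s,y*s,1.])
def onz(C,u,v,z):
    o,d=ray(C,u,v);return o+d*(z-o[2])/d[2]
def pix(C,p):
    m,R,t=C;c=R@np.asarray(p,float)+t;x,y=c[:2]/c[2];f=1+m["k1"]*(x*x+y*y);return np.array([m["fx"]*x*f+m["cx"],m["fy"]*y*f+m["cy"]])
def tri(C1,p1,C2,p2):
    o1,d1=ray(C1,*p1);o2,d2=ray(C2,*p2);s=np.linalg.lstsq(np.c_[d1,-d2],o2-o1,rcond=None)[0]
    a,b=o1+d1*s[0],o2+d2*s[1];return (a+b)/2,np.linalg.norm(a-b)
E
python3 - <<'E'
from h import *
for n in("scene","top"):
    cv2.imwrite(f"pics/{n}0.png",eyes.read_camera(n));m,R,t=cam(n);print(n,m,-R.T@t)
print(monitor.read_state())
E
```

```text
pics
scene {'fx': 375.9033187228316, 'fy': 375.9033187228316, 'cx': 317.3920107220794, 'cy': 194.8305254780972, 'k1': 0.01894845439544124, 'rvec': array([ 0.76766952, -2.53430869,  1.18979178]), 'tvec': array([0.55828991, 0.23919101, 1.20540225])} [0.0449809  0.95620342 0.95160196]
top {'fx': 422.93069515850186, 'fy': 422.93069515850186, 'cx': 316.04970683814787, 'cy': 202.33523889972724, 'k1': 0.028832358342371765, 'rvec': array([ 1.74274219, -2.13243292,  0.54941517]), 'tvec': array([0.20603293, 0.51625658, 1.17219424])} [-0.08756446  0.21157501  1.27694097]
{'t': 0.1, 'q': array([ 1.21256929e+00,  1.31104488e-01,  1.48912924e+00, -5.35987778e-06,
        1.52300601e+00, -8.54110337e-02]), 'dq': array([ 0.00073707, -0.00193484, -0.0023257 ,  0.00083945, -0.00084219,
       -0.00078275]), 'joint_torque': array([ 1.24744132e-03, -5.61345434e+01, -4.93095195e+01,  7.70036923e-02,
        2.92164052e-02, -1.18737395e-05]), 'tool_pos': array([0.16147762, 0.57734367, 0.21770368]), 'orientation': array([-4.27161522e-01, -3.11205514e+00,  2.52539661e-03]), 'force': array([-0.09901963,  0.35931036,  0.15436774]), 'wrist_torque': array([0.04468358, 0.0399206 , 0.00692094]), 'gripper_force': 0.0, 'opening': 0.09309645987721533}
```

View pics/scene0.png

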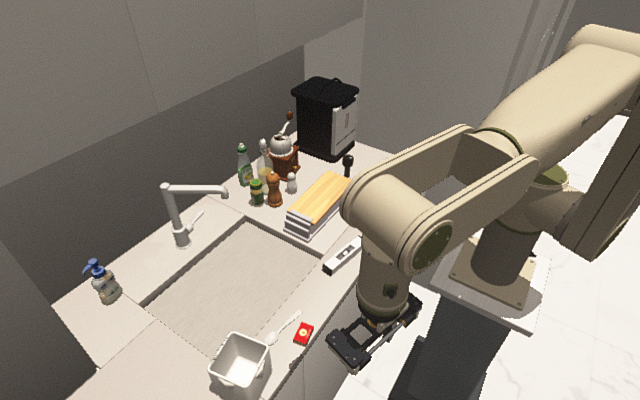

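View pics/top0.png

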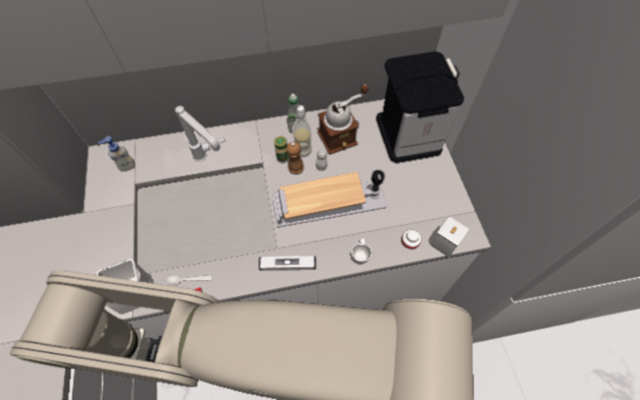

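The top view shows the level at about (288,262), the board at about (322,195), the knob at (377,177), and the cup, timer and tea tin to the right at (361,252), (412,239) and (450,235). Next I measure these from an enlarged crop.

```bash
python3 - <<'E'
from h import *
im=cv2.imread("pics/top0.png");C=cam("top")
cv2.imwrite("pics/crop1.png",cv2.resize(im[150:280,250:400],None,fx=4.6,fy=4.6,interpolation=cv2.INTER_CUBIC))
hsv=cv2.cvtColor(im,cv2.COLOR_BGR2HSV)
def big(m,x0,y0,x1,y1):
    k=np.zeros_like(m);k[y0:y1,x0:x1]=m[y0:y1,x0:x1]
    c=max(cv2.findContours(k,0,1)[0],key=cv2.contourArea);return c
b=big(cv2.inRange(hsv,(8,70,120),(28,255,255)),268,165,375,225)
r=cv2.minAreaRect(b);print("board",r)
for p in cv2.boxPoints(r):print(p,onz(C,*p,.072).round(4))
l=big(((im.min(2)>150)|(im.max(2)<60)).astype(np.uint8)*255,250,245,325,275)
r=cv2.minAreaRect(l);print("level",r)
for p in cv2.boxPoints(r):print(p,onz(C,*p,.03).round(4))
print("level c",onz(C,*r[0],.028))
k=big((im.max(2)<50).astype(np.uint8)*255,360,160,395,200)
print("knob",cv2.boundingRect(k),cv2.minEnclosingCircle(k))
# red handle etc in scene: knob both views
s=cv2.imread("pics/scene0.png");
k2=big((s.max(2)<50).astype(np.uint8)*255,338,148,360,180);print(cv2.boundingRect(k2),cv2.minEnclosingCircle(k2))
E
```

```text
board ((321.75, 194.75001525878906), (32.359161376953125, 82.7610092163086), 78.69007110595703)
[278.      187.00002] [0.6668 0.2058 0.072 ]
[359.15387 170.76924] [ 0.6747 -0.0755  0.072 ]
[365.5     202.50002] [ 0.5499 -0.0653  0.072 ]
[284.34613 218.73079] [0.5446 0.204  0.072 ]
level ((287.0, 259.5), (29.0, 74.0), 90.0)
[250. 245.] [0.4954 0.3268 0.03  ]
[324. 245.] [0.4475 0.0944 0.03  ]
[324. 274.] [0.3524 0.1143 0.03  ]
[250. 274.] [0.3983 0.3385 0.03  ]
level c [0.42328277 0.21859191 0.028     ]
knob (372, 171, 12, 20) ((377.0, 180.5), 9.962529182434082)
(338, 148, 15, 29) ((347.5, 161.92857360839844), 14.151253700256348)
```

View pics/crop1.png

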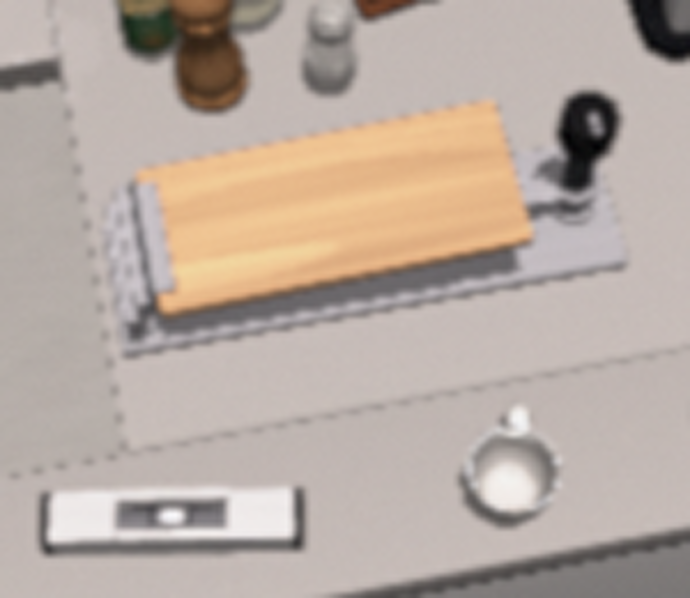

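The crop shows the level with its bubble near centre, the board with its hinge at left, and the knob head at crop (588,123), clear of the cup at (510,475). I'll turn these points into positions and cross-check them against the scene view.

```bash
python3 - <<'E'
from h import *
C=cam("top");S=cam("scene")
f=lambda u,v:((u+.5)/4.6-.5+250,(v+.5)/4.6-.5+150)
for n,p,z in[("lTL",(42,492),.03),("lTR",(303,489),.03),("lBR",(302,538),.03),("lBL",(43,543),.03),("bTL",(138,172),.074),("bTR",(495,100),.085),("bBR",(532,238),.077),("bBL",(160,308),.067),("cup",(510,475),.04),("pepper",(210,0),.12),("stR",(625,265),0),("stL",(125,352),0)]:
    print(n,onz(C,*f(*p),z).round(4))
k=f(588,123);print("knob",onz(C,*k,.123).round(4))
s=cv2.imread("pics/scene0.png")
k=onz(C,*k,.123);print("scene pix of knob",pix(S,k),"level",pix(S,[.423,.2186,.03]))
cv2.imwrite("pics/crop2.png",cv2.resize(s[140:280,270:390],None,fx=5,fy=4.2857,interpolation=cv2.INTER_CUBIC) if 0 else cv2.resize(s[145:280,275:390],None,fx=4.4,fy=4.4,interpolation=cv2.INTER_CUBIC))
E
```

```text
lTL [0.4502 0.3045 0.03  ]
lTR [0.4163 0.1284 0.03  ]
lBR [0.3816 0.136  0.03  ]
lBL [0.4133 0.3086 0.03  ]
bTL [0.6644 0.2005 0.074 ]
bTR [ 0.6655 -0.0654  0.085 ]
bBR [ 0.5515 -0.0645  0.077 ]
bBL [0.555  0.2026 0.067 ]
cup [ 0.394  -0.0114  0.04  ]
pepper [0.7716 0.1261 0.12  ]
stR [ 0.556  -0.1442  0.    ]
stL [0.5599 0.233  0.    ]
knob [ 0.6093 -0.1159  0.123 ]
scene pix of knob [347.1013939 159.9656971] level [343.56882148 250.37031407]
```

View pics/crop2.png

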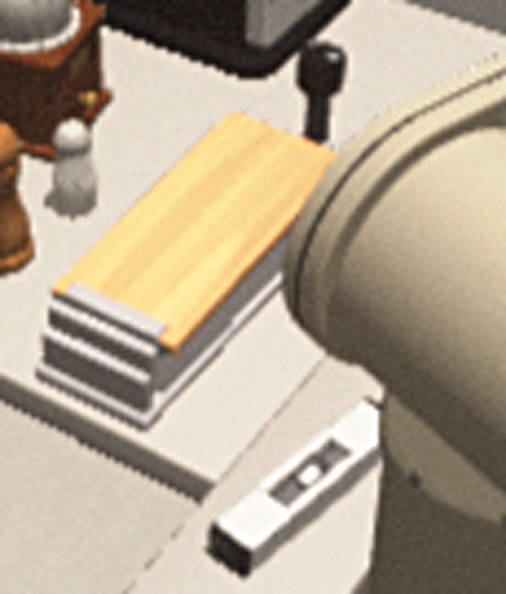

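>>> {"method": "arm_command", "body": {"deltas": [[[2.1,-3.0,0,0,0,-7.1],[2.1,-3.0,0,0,0,-7.1],[2.1,-3.0,0,0,0,-7.1],[2.1,-3.0,0,0,0,-7.1],[2.1,-3.0,0,0,0,-7.1],[2.1,-3.0,0,0,0,-7.1],[2.1,-3.0,0,0,0,-7.1],[2.1,-3.0,0,0,0,-7.1],[2.1,-3.0,0,0,0,-7.1],[2.1,-3.0,0,0,0,-7.1],[2.1,-3.0,0,0,0,-7.1],[2.2,-2.8,0,0,0,-7.0]]], "gripper": 1}}

```text
t: 1.1
tool_pos: [0.415, 0.218, 0.2184]
orientation: [-2.426, -1.996, 0.0]
force: [0.3, 0.3, 0.4]
opening: 0.0932
gripper_force: 0.0
```

```bash
cat >> h.py <<'E'
def st():
    s=monitor.read_state();R=cv2.Rodrigues(s["orientation"])[0]
    print("t%.2f"%s["t"],"p",s["tool_pos"].round(4),"yawY%.1f"%np.degrees(np.arctan2(R[1,1],R[0,1])),"z",R[:,2].round(3),"F",s["force"].round(1),"M",s["wrist_torque"].round(2),"op%.4f g%.1f"%(s["opening"],s["gripper_force"]));return s
E
python3 - <<'E'
from h import *
st();C=cam("wrist");im=eyes.read_camera("wrist");cv2.imwrite("pics/w1.png",im)
for p in([.415,.219,.03],[.432,.307,.03],[.399,.132,.03]):print(pix(C,p))
E
```

```text
t1.10 p [0.415  0.218  0.2184] yawY-11.1 z [-0. -0. -1.] F [0.3 0.3 0.4] M [-0.06  0.08  0.  ] op0.0932 g0.0
[321.26601473 178.9331548 ]
[321.05357109 105.97563223]
[322.03232723 242.48931631]
```

View pics/w1.png

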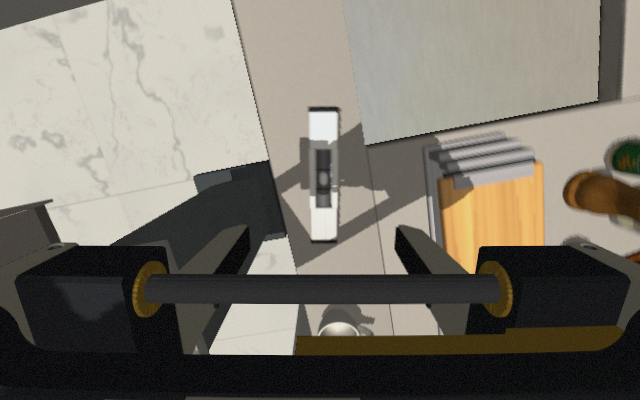

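The wrist view shows the level upright between the fingers, spanning rows 106–242 and columns 308–339. That agrees with my prediction to about 2 px, so I descend and grip.

>>> {"method": "arm_command", "body": {"deltas": [[[0.1,0,-3,0,0,0],[0,0,-3,0,0,0],[0,0,-3,0,0,0],[0,0,-3,0,0,0],[0,0,-3,0,0,0],[0,0,-2.2,0,0,0],[0,0,-2,0,0,0],[0,0,-1.5,0,0,0],[0,0,-0.5,0,0,0],[0,0,0,0,0,0]]]}}

```text
t: 1.98
tool_pos: [0.4139, 0.2193, 0.005]
orientation: [-2.418, -2.004, 0.005]
force: [0.1, -1.5, 0.5]
opening: 0.0931
gripper_force: 0.0
```

>>> {"method": "arm_command", "body": {"deltas": [[[0,0,0,0,0,0],[0,0,0,0,0,0],[0,0,0,0,0,0],[0,0,0,0,0,0],[0,0,0,0,0,0],[0,0,0,0,0,0],[0,0,0,0,0,0],[0,0,0,0,0,0]]], "gripper": -1, "squeeze": 25}}

```text
t: 2.65
tool_pos: [0.4157, 0.2198, 0.0067]
orientation: [2.419, 2.004, 0.0]
force: [-0.1, 0.2, 0.8]
opening: 0.0445
gripper_force: 0.0
```

>>> {"method": "arm_command", "body": {"deltas": [[[0,0,0,0,0,0],[0,0,0,0,0,0],[0,0,0,0,0,0],[0,0,0,0,0,0],[0,0,1,0,0,0],[0,0,2,0,0,0],[0,0,3,0,0,0],[0,0,3,0,0,0],[0,0,3,0,0,0],[0,0,3,0,0,0],[0,0,0,0,0,0],[0,0,0,0,0,0]]]}}

```text
t: 3.65
tool_pos: [0.417, 0.2204, 0.1592]
orientation: [2.418, 2.003, 0.007]
force: [-0.2, -0.2, -2.9]
opening: 0.0358
gripper_force: 25.0
```

```bash
python3 -c "
from h import *
st()"
```

```text
t3.65 p [0.417  0.2204 0.1592] yawY-10.7 z [ 0.004  0.002 -1.   ] F [-0.2 -0.2 -2.9] M [-0.16  0.1   0.06] op0.0358 g25.0
```

>>> {"method": "arm_command", "body": {"deltas": [[[1.5,-1.3,0,-0.3,0,1],[2.5,-2.1,0,-0.4,0,1.3],[2.5,-2.1,0,-0.4,0,1.3],[2.5,-2.1,0,-0.4,0,1.3],[2.5,-2.1,0,-0.4,0,1.3],[2.5,-2.1,0,-0.4,0,1.3],[2.5,-2.1,0,-0.4,0,1.3],[2.0,-1.7,0,-0.2,0,1.2],[1.0,-0.9,0,0,0,0.3],[0,0,0,0,0,0],[0,0,0,0,0,0]]]}}

```text
t: 4.57
tool_pos: [0.6094, 0.0543, 0.1542]
orientation: [2.205, 2.186, -0.054]
force: [-1.2, 0.6, -3.3]
opening: 0.036
gripper_force: 25.0
```

```bash
python3 - <<'E'
from h import *
st()
T=cv2.resize(eyes.read_camera("top")[130:260,250:410],None,fx=3,fy=3);W=eyes.read_camera("wrist")
cv2.imwrite("pics/w2.png",cv2.resize(np.vstack([cv2.resize(T,(640,400)),W]),(480,600)))
E
```

```text
t4.57 p [0.6094 0.0543 0.1542] yawY-0.5 z [ 0.001 -0.05  -0.999] F [-1.2  0.6 -3.3] M [-0.03  0.09 -0.02] op0.0360 g25.0
```

View pics/w2.png

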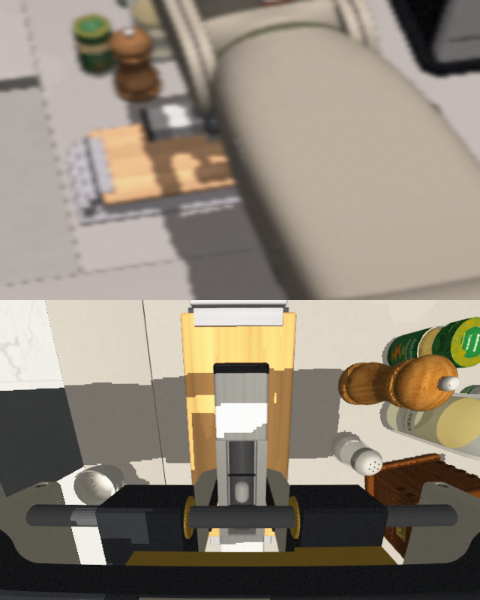

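The wrist view shows the level parallel to the board and centred over it (board columns 183–294, level 214–268). I lower it until contact.

>>> {"method": "arm_command", "body": {"deltas": [[[0,0,-1.5,0,0,0],[0,0,-1.5,0,0,0],[0,0,-1.5,0,0,0],[0,0,-1,0,0,0],[0,0,-0.6,0,0,0],[0,0,0,0,0,0],[0,0,0,0,0,0],[0,0,0,0,0,0]]]}}

```text
t: 5.33
tool_pos: [0.6113, 0.0551, 0.0968]
orientation: [2.201, 2.185, -0.048]
force: [0.6, 0.5, -2.3]
opening: 0.0357
gripper_force: 25.0
```

>>> {"method": "arm_command", "body": {"deltas": [[[0,0,-0.2,0,0,0],[0,0,-0.2,0,0,0],[0,0,0,0,0,0]]]}}

```text
t: 5.58
tool_pos: [0.6107, 0.0548, 0.0917]
orientation: [2.202, 2.185, -0.049]
force: [-0.5, -0.3, -2.5]
opening: 0.036
gripper_force: 25.0
```

>>> {"method": "arm_command", "body": {"deltas": [[[0,0,-0.2,0,0,0],[0,0,-0.2,0,0,0],[0,0,0,0,0,0]]]}}

```text
t: 5.83
tool_pos: [0.6105, 0.0548, 0.0872]
orientation: [2.202, 2.185, -0.05]
force: [0.1, -0.2, -2.0]
opening: 0.0359
gripper_force: 25.0
```

>>> {"method": "arm_command", "body": {"deltas": [[[0,0,-0.2,0,0,0],[0,0,0,0,0,0],[0,0,0,0,0,0]]]}}

```text
t: 6.08
tool_pos: [0.6108, 0.0547, 0.0866]
orientation: [2.201, 2.185, -0.049]
force: [-3.3, -0.7, 5.1]
opening: 0.0358
gripper_force: 25.0
```

>>> {"method": "arm_command", "body": {"deltas": [[[0,0,-0.2,0,0,0],[0,0,0,0,0,0],[0,0,0,0,0,0]]]}}

```text
t: 6.33
tool_pos: [0.611, 0.0545, 0.0849]
orientation: [2.201, 2.185, -0.049]
force: [-3.7, -2.2, 7.5]
opening: 0.0357
gripper_force: 25.0
```

>>> {"method": "arm_command", "body": {"deltas": [[[0,0,-0.2,0,0,0],[0,0,0,0,0,0],[0,0,0,0,0,0]]]}}

```text
t: 6.58
tool_pos: [0.6112, 0.0543, 0.0831]
orientation: [2.201, 2.184, -0.049]
force: [-3.5, -3.0, 6.1]
opening: 0.0358
gripper_force: 25.0
```

>>> {"method": "arm_command", "body": {"deltas": [[[0,0,0.2,0,0,0],[0,0,0.1,0,0,0],[0,0,0,0,0,0],[0,0,0,0,0,0]]]}}

```text
t: 6.92
tool_pos: [0.6113, 0.0547, 0.0854]
orientation: [2.201, 2.184, -0.048]
force: [-1.4, -1.5, 5.1]
opening: 0.0354
gripper_force: 25.0
```

>>> {"method": "arm_command", "body": {"deltas": [[[0,0,0,0,0,0],[0,0,0,0,0,0],[0,0,0,0,0,0],[0,0,0,0,0,0],[0,0,0,0,0,0],[0,0,0,0,0,0],[0,0,1,0,0,0],[0,0,2,0,0,0],[0,0,3,0,0,0],[0,0,3,0,0,0],[0,0,3,0,0,0],[0,0,0,0,0,0]]], "gripper": 0.7}}

```text
t: 7.92
tool_pos: [0.6143, 0.055, 0.2137]
orientation: [2.196, 2.179, -0.036]
force: [1.5, -0.7, 0.7]
opening: 0.079
gripper_force: 0.0
```

```bash
python3 - <<'E'
from h import *
st();C=cam("wrist");im=eyes.read_camera("wrist");cv2.imwrite("pics/w3.png",im)
for y in(.144,.119,.054):print(pix(C,[.611,y,.115]))
E
```

```text
t7.92 p [0.6143 0.055  0.2137] yawY-0.4 z [ 0.017 -0.05  -0.999] F [ 1.5 -0.7  0.7] M [-0.06  0.    0.02] op0.0790 g0.0
[314.85977795  96.00010643]
[315.25311    125.22431238]
[316.19241215 193.95560085]
```

View pics/w3.png

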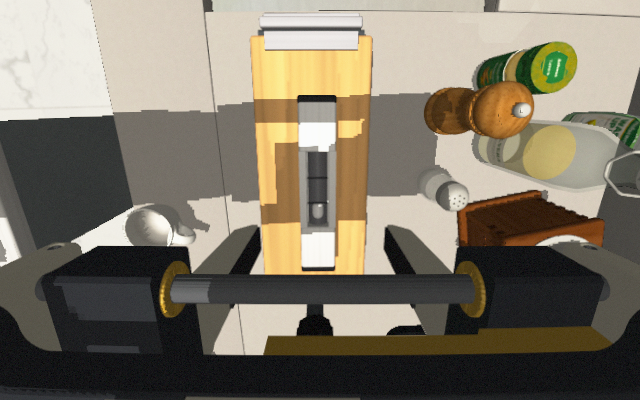

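The level lies lengthways on the board, centred, with its bubble at the free end (row 210). Next I press on its plain free end to read the slope before touching the knob.

>>> {"method": "arm_command", "body": {"deltas": [[[0,-1.7,0,1,0,0],[0,-2,0,1,0,0],[0,-2,0,0.9,0,0],[0,-1,0,0,0,0],[0,0,-1,0,0,0],[0,0,-2,0,0,0],[0,0,-2,0,0,0],[0,0,-1,0,0,0],[0,0,-0.5,0,0,0],[0,0,0,0,0,0],[0,0,0,0,0,0],[0,0,0,0,0,0]]], "gripper": -1, "squeeze": 10}}

```text
t: 8.97
tool_pos: [0.6115, -0.0119, 0.141]
orientation: [2.226, 2.21, 0.008]
force: [-0.2, -0.9, 1.1]
opening: 0.0041
gripper_force: 0.0
```

```bash
python3 - <<'E'
from h import *
st();C=cam("wrist");m,R,t=C;print("cam",-R.T@t)
for y in(.144,.0545):print(pix(C,[.611,y,.107]))
E
```

```text
t8.97 p [ 0.6115 -0.0119  0.141 ] yawY-0.4 z [ 0.007  0.    -1.   ] F [-0.2 -0.9  1.1] M [-0.04  0.07 -0.03] op0.0041 g0.0
cam [0.61138806 0.05925253 0.30624026]
[318.11044422 -17.70280447]
[319.39616852 129.63073409]
```

>>> {"method": "arm_command", "body": {"deltas": [[[0,0,-1,0,0,0],[0,0,-1,0,0,0],[0,0,-0.4,0,0,0],[0,0,-0.2,0,0,0],[0,0,0,0,0,0],[0,0,0,0,0,0]]]}}

```text
t: 9.47
tool_pos: [0.6104, -0.0121, 0.1138]
orientation: [2.228, 2.211, 0.005]
force: [-2.3, -0.2, 3.5]
opening: 0.0005
gripper_force: 1.6
```

>>> {"method": "arm_command", "body": {"deltas": [[[0,0,-0.3,0,0,0],[0,0,-0.3,0,0,0],[0,0,-0.2,0,0,0],[0,0,0,0,0,0],[0,0,0,0,0,0]]]}}

```text
t: 9.88
tool_pos: [0.611, -0.0125, 0.1059]
orientation: [2.227, 2.21, 0.006]
force: [0.1, -3.5, 3.6]
opening: 0.0003
gripper_force: 2.1
```

>>> {"method": "arm_command", "body": {"deltas": [[[0,0,-0.2,0,0,0],[0,0,-0.2,0,0,0],[0,0,0,0,0,0],[0,0,0,0,0,0]]]}}

```text
t: 10.22
tool_pos: [0.6109, -0.0122, 0.1016]
orientation: [2.227, 2.21, 0.006]
force: [1.5, -3.1, 4.0]
opening: 0.0004
gripper_force: 2.2
```

>>> {"method": "arm_command", "body": {"deltas": [[[0,0,-0.2,0,0,0],[0,0,-0.1,0,0,0],[0,0,0,0,0,0],[0,0,0,0,0,0]]]}}

```text
t: 10.55
tool_pos: [0.6108, -0.0122, 0.0987]
orientation: [2.227, 2.211, 0.006]
force: [1.1, -3.9, 4.3]
opening: 0.0004
gripper_force: 2.3
```

>>> {"method": "arm_command", "body": {"deltas": [[[0,0,-0.1,0,0,0],[0,0,-0.1,0,0,0],[0,0,0,0,0,0],[0,0,0,0,0,0]]]}}

```text
t: 10.88
tool_pos: [0.611, -0.0123, 0.0978]
orientation: [2.227, 2.21, 0.006]
force: [-1.6, -3.6, 11.9]
opening: 0.0005
gripper_force: 5.6
```

>>> {"method": "arm_command", "body": {"deltas": [[[0,0,-0.1,0,0,0],[0,0,-0.1,0,0,0],[0,0,0,0,0,0],[0,0,0,0,0,0]]]}}

```text
t: 11.22
tool_pos: [0.6112, -0.0124, 0.0974]
orientation: [2.227, 2.21, 0.007]
force: [-8.8, -3.0, 21.5]
opening: -0.0001
gripper_force: 10.9
```

>>> {"method": "arm_command", "body": {"deltas": [[[0,0,0.1,0,0,0],[0,0,0,0,0,0],[0,0,0,0,0,0],[0,0,0,0,0,0],[0,0,0,0,0,0],[0,0,0,0,0,0],[0,0,0,0,0,0],[0,0,0,0,0,0],[0,0,0,0,0,0],[0,0,0,0,0,0],[0,0,0,0,0,0],[0,0,0,0,0,0]]]}}

```text
t: 12.22
tool_pos: [0.6111, -0.0123, 0.0976]
orientation: [2.227, 2.21, 0.007]
force: [-4.9, -3.1, 15.9]
opening: 0.0002
gripper_force: 8.2
```

>>> {"method": "arm_command", "body": {"deltas": [[[0,0,0,0,0,0],[0,0,0,0,0,0],[0,0,0,0,0,0],[0,0,0,0,0,0],[0,0,0,0,0,0],[0,0,0,0,0,0]]]}}

```text
t: 12.72
tool_pos: [0.611, -0.0123, 0.0976]
orientation: [2.227, 2.21, 0.007]
force: [-4.3, -3.8, 15.5]
opening: 0.0003
gripper_force: 8.2
```

```bash
cat > m.py <<'E'
from h import *
import sys
st();C=cam("wrist");im=eyes.read_camera("wrist")
u,v=pix(C,[.611,.0545,.103]);u,v=int(u),int(v);x0,y0=u-40,max(0,v-110)
c=im[y0:v+110,x0:u+40];print("org",x0,y0,c.shape)
np.save("c.npy",[x0,y0]);cv2.imwrite(sys.argv[1],cv2.resize(c,None,fx=2.7,fy=2.7,interpolation=cv2.INTER_CUBIC))
g=im[:,u-2:u+5].max(2).mean(1);print(g[y0:v+110].astype(int).tolist())
E
python3 m.py pics/b1.png
```

```text
t12.72 p [ 0.611  -0.0123  0.0976] yawY-0.4 z [ 0.006 -0.    -1.   ] F [-4.3 -3.8 15.5] M [-0.59  0.96  0.05] op0.0003 g8.2
org 279 20 (220, 80, 3)
[249, 249, 249, 249, 249, 249, 249, 249, 249, 249, 250, 249, 249, 249, 249, 249, 249, 249, 249, 250, 249, 250, 250, 250, 250, 249, 250, 249, 250, 249, 249, 249, 250, 250, 250, 250, 249, 248, 244, 229, 197, 139, 97, 127, 146, 147, 146, 146, 147, 147, 147, 146, 148, 146, 147, 147, 147, 147, 147, 148, 149, 147, 148, 149, 145, 169, 207, 227, 237, 243, 246, 248, 249, 249, 249, 249, 249, 249, 249, 249, 249, 249, 249, 249, 247, 165, 166, 166, 153, 33, 38, 82, 142, 138, 130, 119, 101, 78, 77, 76, 78, 77, 78, 75, 77, 76, 75, 77, 77, 76, 78, 76, 75, 77, 75, 77, 75, 77, 76, 75, 77, 76, 83, 92, 92, 91, 116, 145, 145, 144, 145, 145, 122, 68, 58, 51, 85, 130, 144, 143, 143, 143, 144, 143, 143, 143, 141, 143, 142, 142, 141, 142, 142, 141, 141, 140, 141, 136, 109, 74, 72, 73, 72, 72, 73, 73, 73, 73, 72, 73, 73, 72, 72, 74, 81, 87, 101, 121, 136, 146, 152, 151, 151, 151, 151, 151, 150, 151, 150, 150, 150, 150, 151, 149, 150, 149, 150, 148, 149, 149, 148, 148, 148, 148, 143, 127, 111, 77, 55, 56, 56, 56, 54, 55, 52, 54, 53, 54, 54, 52]
```

View pics/b1.png

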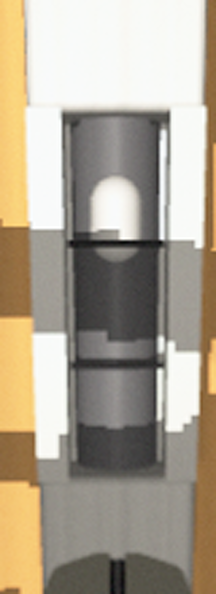

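The bubble spans rows 85–117, between wrist-image lines at 110 and 154.5, so it sits 16.9 mm towards the hinge. That is 0.0253 rad, or about 1.32 rad (75°) clockwise. I'll check clearance round the knob and refine its position while lifting off.

>>> {"method": "arm_command", "body": {"deltas": [[[0,0,1,0,0,0],[0,0,2,0,0,0],[0,0,3,0,0,0],[0,0,3,0,0,7],[0,-1,2,0,0,7],[0,-2,0,0,0,7],[0,-2.5,0,0,0,7],[0,-2.5,0,0,0,7],[0,-1.5,0,0,0,5],[0,0,0,0,0,0],[0,0,0,0,0,0]]], "gripper": 1}}

```text
t: 13.68
tool_pos: [0.61, -0.107, 0.2046]
orientation: [-1.343, -2.84, -0.008]
force: [-0.2, 0.1, 0.6]
opening: 0.0694
gripper_force: 0.0
```

```bash
python3 - <<'E'
from h import *
st();T=cam("top")
for p in((382,115),(390,158),(447,150)):print("machine",onz(T,*p,0).round(3),onz(T,*p,.3).round(3))
C=cam("wrist");print("knob pred",pix(C,[.609,-.116,.14]),pix(C,[.609,-.116,.106]))
cv2.imwrite("pics/k.png",eyes.read_camera("wrist"))
E
```

```text
t13.68 p [ 0.61   -0.107   0.2046] yawY39.4 z [ 0.002  0.005 -1.   ] F [-0.2  0.1  0.6] M [-0.02  0.1  -0.03] op0.0694 g0.0
machine [ 0.956 -0.244  0.   ] [ 0.71  -0.137  0.3  ]
machine [ 0.752 -0.217  0.   ] [ 0.554 -0.116  0.3  ]
machine [ 0.743 -0.432  0.   ] [ 0.548 -0.281  0.3  ]
knob pred [313.77549961 214.9396026 ] [314.59463872 203.95832454]
```

View pics/k.png

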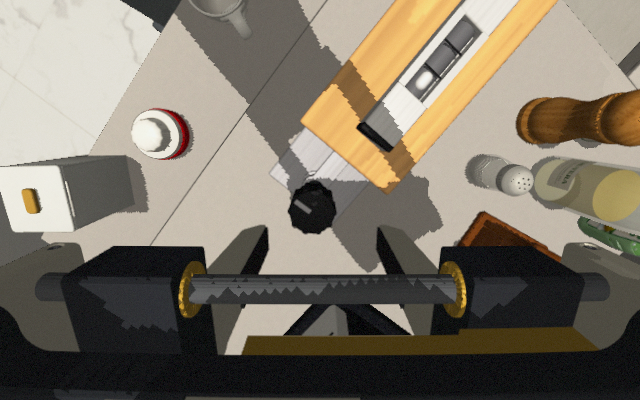

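The wrist view shows the knob head centred at (312,208) against a prediction of (314,209), and nothing stands near the fingers. I go down and grip it.

>>> {"method": "arm_command", "body": {"deltas": [[[-0.1,-0.9,0,0,0,0],[0,0,-2,0,0,0],[0,0,-2.5,0,0,0],[0,0,-2.5,0,0,0],[0,0,-1.6,0,0,0],[0,0,-1,0,0,0],[0,0,0,0,0,0],[0,0,0,0,0,0]]]}}

```text
t: 14.4
tool_pos: [0.6095, -0.1158, 0.1097]
orientation: [1.338, 2.841, 0.007]
force: [0.0, -0.2, 1.4]
opening: 0.0931
gripper_force: 0.0
```

>>> {"method": "arm_command", "body": {"deltas": [[[0,0,0,0,0,0],[0,0,0,0,0,0],[0,0,0,0,0,0],[0,0,0,0,0,0],[0,0,0,0,0,0],[0,0,0,0,0,0],[0,0,0,0,0,0],[0,0,0,0,0,0],[0,0,0,0,0,0],[0,0,0,0,0,0],[0,0,0,0,0,0],[0,0,0,0,0,0]]], "gripper": -1, "squeeze": 35}}

```text
t: 15.4
tool_pos: [0.6077, -0.1177, 0.1095]
orientation: [-1.339, -2.841, -0.002]
force: [-9.9, -6.6, 5.4]
opening: 0.0393
gripper_force: 35.0
```

```bash
python3 -c "
from h import *
st()"
```

```text
t15.40 p [ 0.6077 -0.1177  0.1095] yawY39.5 z [-0.     0.001 -1.   ] F [-9.9 -6.6  5.4] M [-1.07  1.78  0.07] op0.0393 g35.0
```

>>> {"method": "arm_command", "body": {"deltas": [[[-0.2,-0.15,0,0,0,0],[0,0,0,0,0,-6],[0,0,0,0,0,-6],[0,0,0,0,0,-6],[0,0,0,0,0,-6],[0,0,0,0,0,-6],[0,0,0,0,0,-6],[0,0,0,0,0,-6],[0,0,0,0,0,-6],[0,0,0,0,0,-6],[0,0,0,0,0,-6],[0,0,0,0,0,-6]]]}}

```text
t: 16.4
tool_pos: [0.6046, -0.1182, 0.1094]
orientation: [2.674, 1.647, -0.004]
force: [-16.7, -1.4, 12.0]
opening: 0.0393
gripper_force: 35.0
```

>>> {"method": "arm_command", "body": {"deltas": [[[0,0,0,0,0,-5],[0,0,0,0,0,-4.4],[0,0,0,0,0,0],[0,0,0,0,0,0],[0,0,0,0,0,0],[0,0,0,0,0,0]]]}}

```text
t: 16.9
tool_pos: [0.6043, -0.118, 0.1095]
orientation: [2.797, 1.429, -0.006]
force: [-17.9, -0.4, 11.6]
opening: 0.0394
gripper_force: 35.0
```

```bash
python3 -c "
from h import *
st()"
```

```text
t16.90 p [ 0.6043 -0.118   0.1095] yawY-35.9 z [-0.003 -0.002 -1.   ] F [-17.9  -0.4  11.6] M [-0.1   3.38 -0.14] op0.0394 g35.0
```

>>> {"method": "arm_command", "body": {"deltas": [[[-0.3,0,0,0,0,0],[0,0,0,0,0,0],[0,0,0,0,0,0],[0,0,0,0,0,0],[0,0,0,0,0,0],[0,0,0,0,0,0],[0,0,2,0,0,0],[0,0,3,0,0,0],[0,0,3,0,0,0],[0,0,0,0,0,0]]], "gripper": 0.7}}

```text
t: 17.73
tool_pos: [0.6082, -0.1185, 0.1973]
orientation: [2.787, 1.425, 0.016]
force: [0.3, -0.3, 0.7]
opening: 0.0792
gripper_force: 0.0
```

>>> {"method": "arm_command", "body": {"deltas": [[[0,1.5,0,0,0,6],[0,2,0,0,0,6],[0,2,0,0,0,6],[0.3,2,0,0,0,6],[0.2,2,0,0,0,6],[0,1,0,0,0,5.5],[0,0,-2,0,0,0],[0,0,-2,0,0,0],[0,0,-1,0,0,0],[0,0,0,0,0,0],[0,0,0,0,0,0],[0,0,0,0,0,0]]], "gripper": -1, "squeeze": 10}}

```text
t: 18.73
tool_pos: [0.6103, -0.0129, 0.1408]
orientation: [2.225, 2.212, 0.007]
force: [0.1, -0.1, 0.8]
opening: 0.0037
gripper_force: 0.0
```

```bash
python3 -c "
from h import *
st()"
```

```text
t18.73 p [ 0.6103 -0.0129  0.1408] yawY-0.4 z [ 0.006  0.    -1.   ] F [ 0.1 -0.1  0.8] M [-0.06  0.04 -0.06] op0.0037 g0.0
```

>>> {"method": "arm_command", "body": {"deltas": [[[0,0,-1,0,0,0],[0,0,-1,0,0,0],[0,0,-0.6,0,0,0],[0,0,-0.4,0,0,0],[0,0,-0.4,0,0,0],[0,0,-0.2,0,0,0],[0,0,0,0,0,0],[0,0,0,0,0,0]]]}}

```text
t: 19.4
tool_pos: [0.6098, -0.0131, 0.104]
orientation: [2.225, 2.212, 0.006]
force: [-1.0, -3.1, 4.0]
opening: 0.0008
gripper_force: 2.1
```

>>> {"method": "arm_command", "body": {"deltas": [[[0,0,-0.1,0,0,0],[0,0,-0.1,0,0,0],[0,0,0,0,0,0],[0,0,0,0,0,0]]]}}

```text
t: 19.73
tool_pos: [0.6101, -0.0131, 0.1032]
orientation: [2.225, 2.212, 0.006]
force: [-4.8, -3.6, 12.0]
opening: 0.0006
gripper_force: 6.0
```

12 N with the board on its foot; I let the bubble settle and look.

>>> {"method": "arm_command", "body": {"deltas": [[[0,0,0,0,0,0],[0,0,0,0,0,0],[0,0,0,0,0,0],[0,0,0,0,0,0],[0,0,0,0,0,0],[0,0,0,0,0,0],[0,0,0,0,0,0],[0,0,0,0,0,0],[0,0,0,0,0,0],[0,0,0,0,0,0],[0,0,0,0,0,0],[0,0,0,0,0,0]]]}}

```text
t: 20.73
tool_pos: [0.6101, -0.0131, 0.1032]
orientation: [2.225, 2.212, 0.006]
force: [-4.6, -3.8, 11.8]
opening: 0.0004
gripper_force: 5.9
```

>>> {"method": "arm_command", "body": {"deltas": [[[0,0,0,0,0,0],[0,0,0,0,0,0],[0,0,0,0,0,0],[0,0,0,0,0,0],[0,0,0,0,0,0],[0,0,0,0,0,0],[0,0,0,0,0,0],[0,0,0,0,0,0],[0,0,0,0,0,0],[0,0,0,0,0,0],[0,0,0,0,0,0],[0,0,0,0,0,0]]]}}

```text
t: 21.73
tool_pos: [0.6101, -0.0131, 0.1032]
orientation: [2.225, 2.212, 0.006]
force: [-5.0, -4.2, 12.5]
opening: 0.0005
gripper_force: 5.9
```

```bash
python3 m.py pics/b2.png | grep -v '^\['
```

```text
t21.73 p [ 0.6101 -0.0131  0.1032] yawY-0.3 z [ 0.006 -0.    -1.   ] F [-5.  -4.2 12.5] M [-0.79  0.93 -0.02] op0.0005 g5.9
org 281 18 (220, 80, 3)
```

View pics/b2.png

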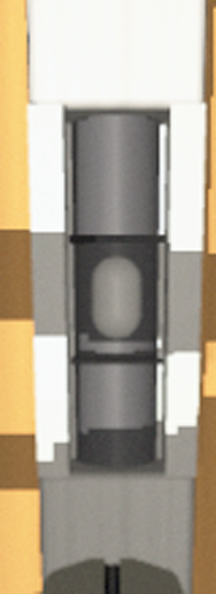

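The bubble spans crop rows 256–340 between the lines at 239 and 359, so it is centred to about 0.2 mm under a steady 12 N press.

```bash
python3 -c "
from plant import ticket
print(ticket.close_job())"
```

```text
the job is handed in; nothing more can be done
None
```

I handed the job in with the level lying lengthways on the board, the knob turned about 75° clockwise and the bubble centred to about 0.2 mm under a 12 N press, at about 22 s and with the bystanders left alone.

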